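# Dispense and weigh the grinding cylinders

### The arm

A 6-joint arm with a two-finger parallel gripper is mounted at the origin on the work surface. World frame = base frame: x ahead of the robot, y to its left, z up, the work surface at z = 0. Lengths are in m, angles in rad, forces in N, time in s.
With the tool pointing down it reaches from about 0.375 to 0.925 m from the base axis. Payload 5.7 kg.
Tool frame: the origin (TCP) lies on the centre line of the jaws, within the pads' length; the fingertips stand 14 mm ahead of it and the grasp point (between the pads) lies 5 mm behind it; z points along the fingers, y is the line along which they close (so a half turn about z gives the same grasp; the last joint's range is limited). The gripper opens to 88 mm and grips with 3 to 60 N. Pads are 20 mm wide; open, the fingers measure 115 mm over their backs; the gripper's body (75 mm by 178 mm) begins 61 mm behind the grasp point.
Start: joints at [1.202, 0.359, 1.51, -0, 1.272, -0.115], TCP at [0.151, 0.581, 0.237] pointing down, gripper open.
Joint ranges: [-2.97, 2.97], [-1.01, 2.36], [0.21, 2.38], [-0.96, 4.11], [0.2, 2.71], [-2.98, 2.98]. Speed limits (rad/s): [2.39, 2.39, 3.14, 3.14, 3.14, 3.14].

### API

Orientations are given as a unit quaternion [w, x, y, z].
In Python, from plant import move_to, move_straight, goto_joints, move_gripper, hold, solve_ik, snapshot, Unreachable, finish_job, get_time, get_q, get_joint_vel, get_effort, get_position, get_tcp_rot, get_force, get_moment, get_width, get_finger_force gives the robot as it stands. The module is installed in compiled form; this text tells all that it offers. Calls block until the motion is done:
- move_to(position, orientation): joint-space move of the TCP to a pose.
- move_straight(position, attitude=None, vel=0.15): straight line of the TCP; attitude=None keeps the orientation; vel is the mean speed in m/s.
- goto_joints(angles): joint-space move.
- move_gripper(opening): finger opening in m; the grip force is fixed at half the most; returns when the fingers have stopped.
- hold(seconds).
- solve_ik(position, orientation): joint angles nearest the present ones, or None.
- snapshot(name): name is "side" or "top"; returns a dict with "pixels" (480x640x3 uint8, red, green, blue), "fx", "fy", "cx", "cy" (pixels), "R" (3x3) and "t" (3): a world point X has camera coordinates R X + t. Camera axes: x right, y down, z forward; pixel columns grow to the right and rows downward; lengths in m; the calibration is good to about 2 mm. A picture is of the moment at which its call begins. There is no depth.
A pose or a line that the arm cannot do raises Unreachable and nothing moves.
- finish_job(): hands the job in; it is judged then, once.
Readings, each from a call of its own:
- get_time(): time.
- get_q(): joint angles.
- get_joint_vel(): joint speeds.
- get_effort(): joint torques, N m.
- get_position(): TCP position.
- get_tcp_rot(): TCP orientation.
- get_force(): force on the tool from outside, world axes, zero at the start.
- get_moment(): the same for the moment, N m.
- get_width(): finger opening in m.
- get_finger_force(): force on a finger pad.
Only numpy, scipy, OpenCV 4.12 (cv2) and the standard library are available. Lean on these libraries where they do the work, as an engineer would, in place of code of your own. Each camera call takes 0.05 s, during which the arm holds its last target. There are 200 camera calls.

### The job

Turn the dispenser's selector from closed (single bar) to feed (double bar) so that its grinding cylinders slide down to the lip, then hold the cup by its handle up under the lip, clear of the bench, press the paddle back with its rim and catch every cylinder. Put the cylinders lying loose on the bench into the cup as well, and finish with the cup standing upright in the middle of the balance pan with all of them in it and the selector back at closed. Do not press the paddle while the cup is standing on the bench, and leave the dishes and the bottle where they are.

Things in the scene. Friction and masses are not known exactly. Their poses are not given: they have to be found in the camera images.
- dispenser: Fixed dispenser. Origin on the bench below the chute's lip; x level, up-chute (cylinders slide to -x), z up. Open steel chute 240 mm long, 31 mm wide, tilted 35 deg, top end 310 mm high at x=197 mm. Magazine above a feed gate half way up; lip gate 8 mm from the lip. Selector on a white housing 95x95x70 mm centred at x=110, y=+132 mm. Nothing stands under the lip up to x=55 mm.
- lip (a point): Middle of the chute floor at its lower end, 150 mm above the bench; dispenser's axes. Once the lip gate is held open all cylinders slide out within about 1.5 s; they leave at up to 1 m/s, 35 deg downwards towards -x, so 20 mm lower they are 15 to 25 mm beyond the lip.
- paddle_face (a point): Point at mid-width of the front (-x) face of the upright steel paddle plate below the lip, 129 mm above the bench; the plate is 64 mm wide and spans 84 to 140 mm above the bench. At rest the face is 8 mm in front (-x) of the lip. Moves with the paddle; dispenser's axes. To be pushed with the cup's rim.
- paddle (a joint): Travel of the paddle in m towards the dispenser's +x: 0 at rest, stop at 0.030. A spring (1.0 N at rest, 2.5 N at the stop) returns it. The lip gate rises 1.2 times the travel: cylinders begin to pass from about 0.013 on and pass freely from 0.022, so hold it at 0.024 or more.
- selector (a joint): Knob angle in rad, growing clockwise from above. The pointer (white line) is at the single-bar mark (closed) at 0, along the dispenser's -x, and at the double-bar mark (feed) at 1.047, 60 deg clockwise towards its +y. Detents at both; elsewhere it stays where left; stops -0.25 and 1.9. Lifts the feed gate: down at 0, open (30 mm) at 1.047. Takes about 0.05 N m.
- selector_grip (a point): On the knob's vertical axis at the height to grip, 98 mm above the bench. The grip is an upright bar 42 mm long, 14 mm thick, its top 109 mm above the bench, on a 44 mm round skirt whose top is 79 mm above the bench. The point turns with the knob: x along the bar (pointer at -x), fingers close along y.
- balance: Fixed bench balance, white body 190 (x) x 150 (y) x 50 mm high, display at its -x end. Origin under its centre.
- pan (a point): Centre of the top of the balance's round steel pan, diameter 120 mm, flat, 62 mm above the bench.
- cup: White plastic dosing cup, open, 70 mm high, outer diameter 72 mm at the foot, 84 mm at the rim, wall 3 mm, floor 4 mm; about 100 g. Origin at the centre of its underside, z up. A straight level handle runs along its -x from the wall to x=-158 mm, 12 mm wide (y), 20 mm tall (z=46 to 66 mm).
- cup_grip (a point): Point to grip on the cup's handle: 115 mm from the cup's axis, 56 mm above the cup's underside, at mid-height of the handle. Cup's axes; fingers close along y.
- m1: Near-black ceramic grinding cylinder, diameter 20 mm, 16 mm high, 16 g; origin at its centre, z along its axis. Starts in the chute's magazine, m1 lowest. All cylinders are alike.
- m2: Near-black ceramic grinding cylinder, diameter 20 mm, 16 mm high, 16 g; origin at its centre, z along its axis. Starts in the chute's magazine, m1 lowest. All cylinders are alike.
- m3: Near-black ceramic grinding cylinder, diameter 20 mm, 16 mm high, 16 g; origin at its centre, z along its axis. Starts in the chute's magazine, m1 lowest. All cylinders are alike.
- m4: Near-black ceramic grinding cylinder, diameter 20 mm, 16 mm high, 16 g; origin at its centre, z along its axis. Starts in the chute's magazine, m1 lowest. All cylinders are alike.
- m5: Near-black ceramic grinding cylinder, diameter 20 mm, 16 mm high, 16 g; origin at its centre, z along its axis. Starts in the chute's magazine, m1 lowest. May be absent (None). All cylinders are alike.
- s1: The same kind of cylinder (diameter 20 mm, 16 mm high), starting upright on the bench between the balance and the cup. Origin at its centre. May be absent (None).
- s2: The same kind of cylinder (diameter 20 mm, 16 mm high), starting upright on the bench between the balance and the cup. Origin at its centre. May be absent (None).
- s3: The same kind of cylinder (diameter 20 mm, 16 mm high), starting upright on the bench between the balance and the cup. Origin at its centre. May be absent (None).
- s4: The same kind of cylinder (diameter 20 mm, 16 mm high), starting upright on the bench between the balance and the cup. Origin at its centre. May be absent (None).
- dish_stack: Bystander: stack of dishes, diameter 94 mm, 45 mm high, red; origin under its centre. Leave alone.
- dropper_bottle: Bystander: white bottle, diameter 44 mm, 95 mm high; origin under its centre. Leave alone.
- square_dish: Bystander: closed square dish 100 x 100 x 18 mm, pale yellow; origin under its centre. Leave alone.
Not all that is in view belongs to the job. What is shaped like the balance but red is not meant.

How it is judged:
By the outcome, as a careful person would: the job done as asked, in the order asked, and still so for the second after the job is handed in, with the robot touching nothing.
Of m5, s1, s2, s3, s4 only 3 to 5 are there at a start; the rules pass over those that are not, and their reading is None.
At some moment in a run one of s1, s2, s3, s4, cup may be knocked a few centimetres aside while the robot is not near it.
It also fails if it takes over 200 s, if anything falls off the work surface, if the arm or the gripper's body presses on something with over 40 N, if the wrist force passes 120 N, or if a joint passes its speed limit or range.

## Working session

There is one attempt and no reset: what is moved stays moved. The work goes in short steps, each a Python script; the robot and the scene stay as the last script left them, time stands still between calls to the robot, and variables do not carry over. Pictures are saved under pics/ and viewed, at most 14 in all, crops included, and the job is handed in when it is done.

```bash
mkdir -p pics; ls; python3 - <<'E'
from plant import *
import cv2,pickle
for n in("top","side"):
    s=snapshot(n); cv2.imwrite(f"pics/{n}0.png",s["pixels"][:,:,::-1]); pickle.dump(s,open(f"{n}0.pkl","wb"))
    print(n,s["fx"],s["cx"],s["cy"],s["R"],s["t"])
print(get_time(),get_tcp_rot(),get_force())
E
```

```text
pics
top 518.5041627464819 322.85587975734546 242.58745351620115 [[-0.0089596  -0.99992234  0.00866245]
 [-0.98591708  0.00738675 -0.16707171]
 [ 0.16699475 -0.01003735 -0.98590669]] [-0.09054655  0.56214801  1.5153308 ]
side 454.5924857454497 323.0502662121534 244.4002228246436 [[ 0.9702427  -0.2419453  -0.00956903]
 [-0.13121637 -0.49216517 -0.86055547]
 [ 0.20349781  0.83620328 -0.50926685]] [-0.57236522  0.17506057  1.11672662]
0.1 [-1.82187416e-04  1.26560339e-01  9.91958569e-01 -8.02915877e-04] [-0.14476552  0.29399035  0.0026208 ]
```

View pics/top0.png

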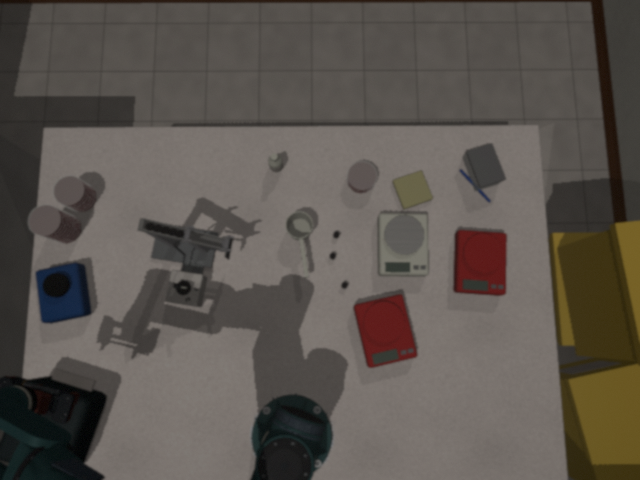

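View pics/side0.png

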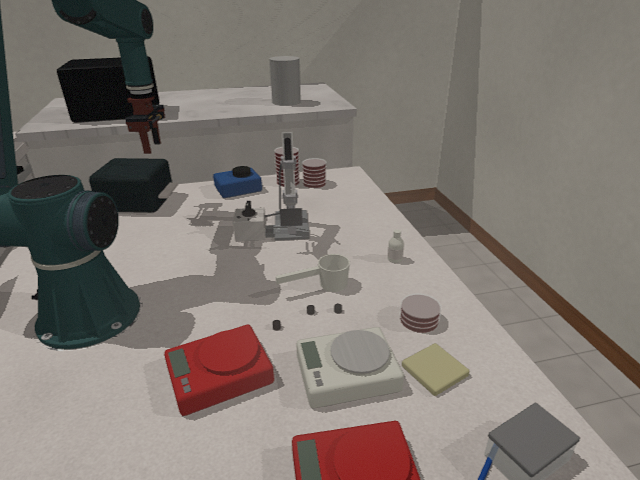

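```bash
python3 - <<'E'
import cv2
t=cv2.imread("pics/top0.png")
def crop(n,r,f):
    c=t[r[1]:r[3],r[0]:r[2]]; c=cv2.convertScaleAbs(c,alpha=1.7); cv2.imwrite(n,cv2.resize(c,None,fx=f,fy=f,interpolation=cv2.INTER_CUBIC))
crop("pics/disp.png",(125,190,265,310),5)
crop("pics/cup.png",(265,140,445,290),4)
E
```

```text
(no output)
```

View pics/disp.png

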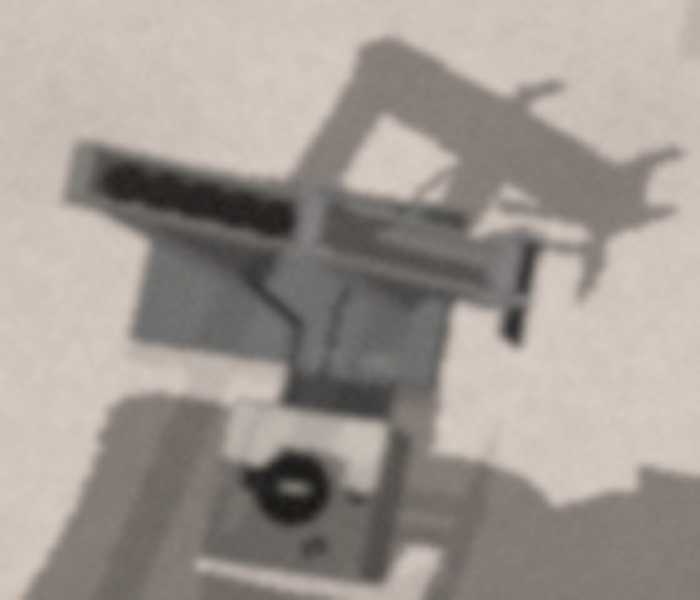

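View pics/cup.png

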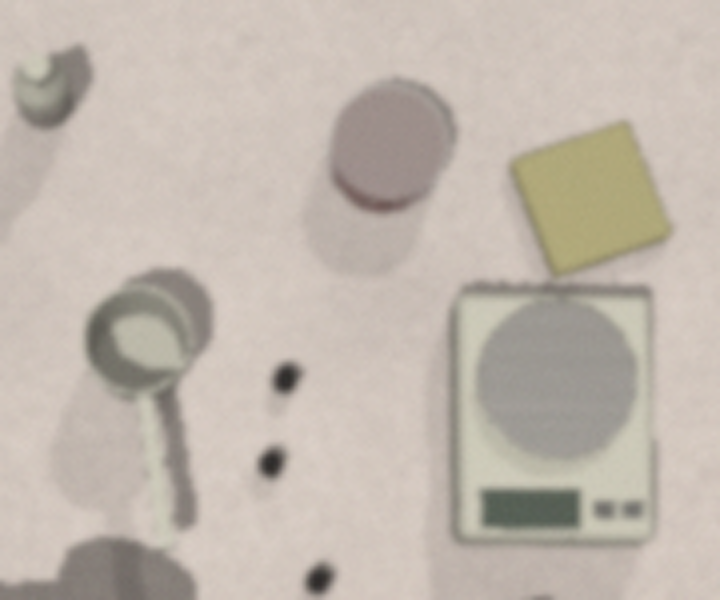

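```bash
python3 - <<'E'
import cv2
t=cv2.imread("pics/side0.png")
def crop(n,r,f):
    c=t[r[1]:r[3],r[0]:r[2]]; cv2.imwrite(n,cv2.resize(c,None,fx=f,fy=f,interpolation=cv2.INTER_CUBIC))
crop("pics/disps.png",(215,125,325,250),4.8)
crop("pics/cups.png",(260,245,420,365),5)
E
```

```text
(no output)
```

View pics/disps.png

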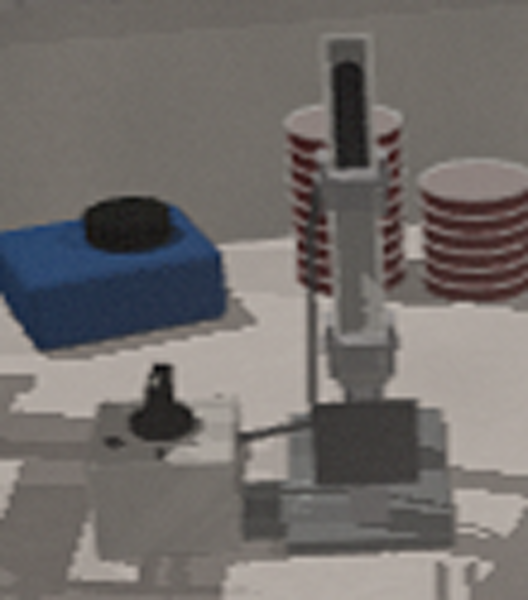

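View pics/cups.png

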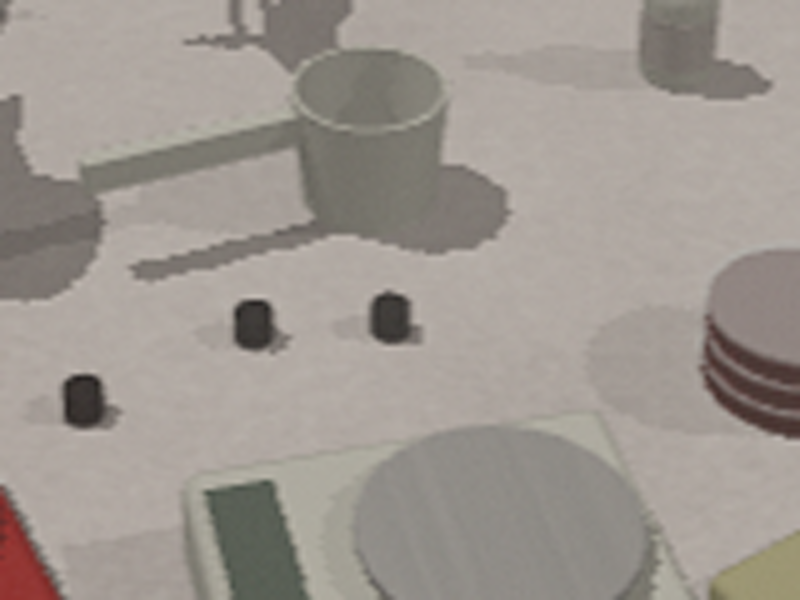

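```bash
cat > h.py <<'E'
import numpy as np, cv2, pickle
from scipy.optimize import least_squares
cams={n:pickle.load(open(f"{n}0.pkl","rb")) for n in("top","side")}
def proj(n,X):
    c=cams[n]; p=np.atleast_2d(X)@np.array(c["R"]).T+c["t"]
    return np.c_[c["fx"]*p[:,0]/p[:,2]+c["cx"],c["fy"]*p[:,1]/p[:,2]+c["cy"]]
def ray(n,uv,z):
    c=cams[n]; R=np.array(c["R"]); o=-R.T@c["t"]; d=R.T@[(uv[0]-c["cx"])/c["fx"],(uv[1]-c["cy"])/c["fy"],1]
    return o+d*(z-o[2])/d[2]
def T(p,L):
    L=np.atleast_2d(L); c,s=np.cos(p[2]),np.sin(p[2])
    return np.c_[p[0]+c*L[:,0]-s*L[:,1],p[1]+s*L[:,0]+c*L[:,1],L[:,2]]
def fit(K,p0):
    f=lambda p:np.concatenate([(proj(n,T(p,np.array(L)/1e3))-uv).ravel() for n,L,uv in K])
    r=least_squares(f,p0,loss="soft_l1"); return r.x,r.fun.reshape(-1,2).round(1) if False else f(r.x).reshape(-1,2).round(1)
E
python3 - <<'E'
from h import *
for n in cams: print(n,-np.array(cams[n]["R"]).T@cams[n]["t"])
t=lambda x,y:np.array([x/5+125,y/5+190]); s=lambda x,y:np.array([x/4.8+215,y/4.8+125])
c4=lambda x,y:np.array([x/4+265,y/4+140]); s5=lambda x,y:np.array([x/5+260,y/5+245])
K=[("top",(157.5,84.5,70),t(232,405)),("top",(62.5,84.5,70),t(390,422)),("top",(62.5,179.5,70),t(365,580)),("top",(157.5,179.5,70),t(202,560)),
("top",(110,132,79),t(292,490)),("top",(-8,0,140),t(521,291)),
("side",(62.5,179.5,70),s(90,458)),("side",(62.5,84.5,70),s(238,462)),("side",(157.5,179.5,70),s(105,402)),("side",(157.5,84.5,70),s(238,398)),
("side",(-8,0,140),s(366,402)),("side",(-8,0,84),s(367,482)),("side",(110,132,109),s(161,367)),("top",(197,0,310),t(77,175)),("side",(197,0,310),s(347,45))]
g=ray("top",t(521,291),.14); p,r=fit(K,[g[0],g[1],1.5]); print("disp",p,np.degrees(p[2])); print(r)
K=[("top",(0,0,70),c4(140,340)),("side",(0,0,70),s5(369,90)),("top",(-158,0,66),c4(168,545)),("side",(-158,0,56),s5(82,177)),("side",(0,0,0),s5(369,220))]
g=ray("top",c4(140,340),.07); q,r=fit(K,[g[0],g[1],0]); print("cup",q,np.degrees(q[2])); print(r)
print("pan top",ray("top",c4(557,380),.062),"side",ray("side",(360.5,352),.062))
for a,b in(((286,379),(391,317)),((271,463),(254,324)),((319,579),(84,401))): print("s",ray("top",c4(*a),.01),ray("side",s5(*b),.008))
np.save("poses.npy",np.r_[p,q])
# overlay check
for n in cams:
    im=cams[n]["pixels"][:,:,::-1].copy(); im=cv2.resize(im,None,fx=3,fy=3)
    def dr(P,cl,closed=True): cv2.polylines(im,[np.int32(proj(n,P)*3+1)],closed,cl,1)
    a=np.linspace(0,2*np.pi,60); circ=lambda r,z,x=0,y=0:np.c_[x+r*np.cos(a),y+r*np.sin(a),0*a+z]/1e3
    for z in(0,70): dr(T(p,np.array([[62.5,84.5,z],[157.5,84.5,z],[157.5,179.5,z],[62.5,179.5,z]])/1e3),(0,0,255))
    dr(T(p,circ(22,79,110,132)),(0,255,0)); dr(T(p,np.array([[-8,-32,84],[-8,32,84],[-8,32,140],[-8,-32,140]])/1e3),(0,255,255))
    dr(T(p,np.array([[0,-15.5,150],[0,15.5,150],[197,15.5,310],[197,-15.5,310]])/1e3),(255,0,0))
    dr(T(q,circ(42,70)),(0,0,255)); dr(T(q,circ(36,0)),(0,0,255)); dr(T(q,np.array([[-158,-6,66],[-158,6,66],[-42,6,66],[-42,-6,66]])/1e3),(0,255,0))
    b=ray("top",c4(557,380),.062); dr(T([b[0],b[1],0],circ(60,62)),(255,0,0))
    r=(390,540,1330,890) if n=="top" else (640,380,1330,1190)
    o=im[r[1]:r[3],r[0]:r[2]]; k=min(800/o.shape[1],600/o.shape[0]); cv2.imwrite(f"pics/ov_{n}.png",cv2.convertScaleAbs(cv2.resize(o,None,fx=k,fy=k),alpha=1.4))
E
```

```text
top [ 0.30036777 -0.07948206  1.58867816]
side [ 0.35105257 -0.98613282  0.7138842 ]
disp [0.53938708 0.17918851 1.40276833] 80.37270517758822
[[ 0.7 -2.1]
 [ 0.9 -0.3]
 [-0.5  0.2]
 [-0.  -1. ]
 [ 0.6 -0.8]
 [-0.3 -2.2]
 [-1.7  1.8]
 [-1.1 -0.4]
 [-2.  -0.2]
 [-0.  -0.6]
 [-0.8  0.5]
 [-0.1  1.1]
 [-0.9  1.8]
 [-3.3 -2.8]
 [-0.4 -4.8]]
cup [ 0.61308541 -0.02828076  0.12457429] 7.137581004732456
[[ 0.4 -0.6]
 [ 0.3 -0. ]
 [ 0.2  0.6]
 [-0.6  0.1]
 [ 0.2 -4.1]]
pan top [ 0.58020204 -0.33925771  0.062     ] side [ 0.58154878 -0.347004    0.062     ]
s [ 0.59206715 -0.13802912  0.01      ] [ 0.59430713 -0.13687383  0.008     ]
s [ 0.52648258 -0.12561599  0.01      ] [ 0.52782635 -0.12508038  0.008     ]
s [ 0.43695727 -0.16110623  0.01      ] [ 0.43801407 -0.16059094  0.008     ]
```

View pics/ov_top.png

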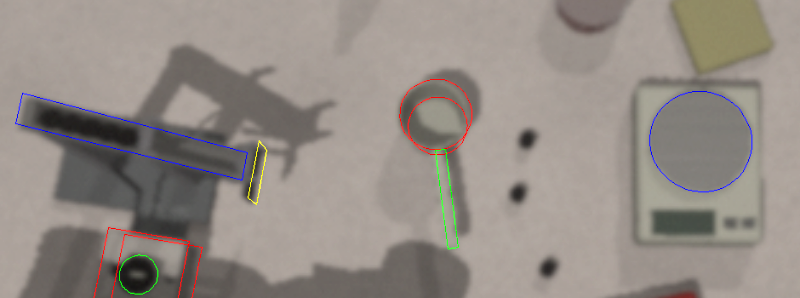

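View pics/ov_side.png

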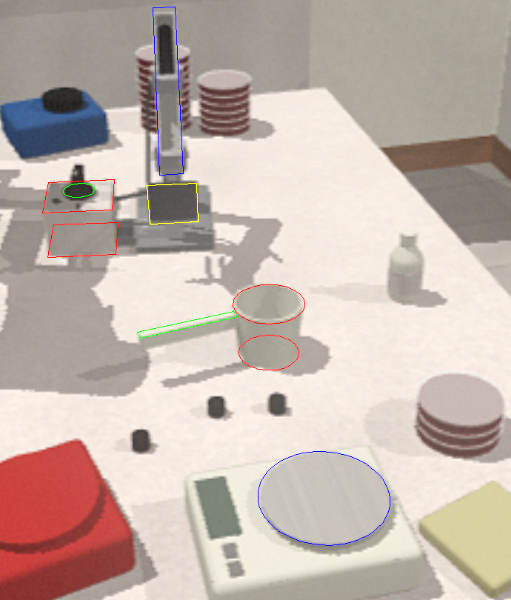

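```bash
python3 - <<'E'
from h import *
t=lambda x,y:np.array([x/5+125,y/5+190]); s=lambda x,y:np.array([x/4.8+215,y/4.8+125])
K=[("top",(157.5,84.5,70),t(232,405)),("top",(62.5,84.5,70),t(390,422)),("top",(62.5,179.5,70),t(365,580)),("top",(157.5,179.5,70),t(202,560)),
("top",(110,132,79),t(292,490)),
("side",(62.5,179.5,70),s(92,456)),("side",(62.5,84.5,70),s(238,462)),("side",(157.5,179.5,70),s(105,402)),("side",(157.5,84.5,70),s(238,398)),
("side",(-8,0,140),s(366,402)),("side",(-8,0,84),s(367,482)),("side",(110,132,109),s(161,367)),("top",(-8,-32,140),t(530,238)),("top",(-8,32,140),t(513,342)),("top",(190,0,300),t(80,175)),("side",(190,0,300),s(347,42))]
p,r=fit(K,[.54,.18,1.4]); print("disp",p,np.degrees(p[2])); print(r.tolist())
P=np.load("poses.npy"); P[:3]=p; np.save("poses.npy",P)
print("knob fit",T(p,[.11,.132,.098]),"top ray",ray("top",t(292,490),.079),"side",ray("side",s(161,420),.079))
for y in(15,20,25,30,35,40): print(y,[((proj("side",T(p,np.array([98,y,z])/1e3))-[215,125])*4.8).round() for z in(100,180)])
from plant import *
from scipy.spatial.transform import Rotation as Ro
def down(yaw): # tool x at yaw, z down
    q=(Ro.from_euler('z',yaw)*Ro.from_euler('x',np.pi)).as_quat(); return q[[3,0,1,2]]
for name,pos,yaws in(("knob",T(p,[.11,.132,.1])[0],p[2]+np.radians([0,-60,180,120])),("cupgrip",T(P[3:],[-.08,0,.056])[0],[P[5],P[5]+np.pi]),
  ("lip",T(p,[-.115,0,.12])[0],[p[2],p[2]+np.pi]),("pan",[.5,-.34,.13],[0,np.pi])):
    for y in yaws:
        print(name,round(y,2),[solve_ik(np.array(pos)+[0,0,d],down(y)) is not None and np.round(solve_ik(np.array(pos)+[0,0,d],down(y)),2).tolist() for d in(0,.1)])
E
```

```text
disp [0.53924912 0.17973821 1.40433183] 80.46228704125322
[[0.6, -1.9], [0.8, -0.2], [-0.6, 0.3], [-0.1, -0.8], [0.4, -0.7], [-2.2, 2.2], [-1.2, -0.4], [-2.1, -0.2], [-0.2, -0.7], [-0.9, 0.4], [-0.2, 1.0], [-1.0, 1.8], [-0.1, -2.6], [-1.0, -1.3], [-0.1, -1.4], [-0.4, -0.3]]
knob fit [[0.42730043 0.31008963 0.098     ]] top ray [0.42539411 0.311229   0.079     ] side [0.42724398 0.30602473 0.079     ]
15 [array([[339., 389.]]), array([[332., 273.]])]
20 [array([[331., 389.]]), array([[324., 274.]])]
25 [array([[323., 389.]]), array([[316., 274.]])]
30 [array([[315., 390.]]), array([[308., 274.]])]
35 [array([[308., 390.]]), array([[300., 275.]])]
40 [array([[300., 390.]]), array([[292., 275.]])]
knob 1.4 [[0.5, 0.42, 1.81, -0.0, 0.91, 0.66], [0.5, 0.29, 1.71, -0.0, 1.14, 0.66]]
knob 0.36 [[0.5, 0.42, 1.81, -0.0, 0.91, 1.71], [0.5, 0.29, 1.71, -0.0, 1.14, 1.71]]
knob 4.55 [[0.5, 0.42, 1.81, 0.0, 0.91, -2.48], [0.5, 0.29, 1.71, 0.0, 1.14, -2.48]]
knob 3.5 [[0.5, 0.42, 1.81, 0.0, 0.91, -1.43], [0.5, 0.29, 1.71, 0.0, 1.14, -1.43]]
cupgrip 0.12 [[-0.2, 0.5, 1.83, -0.0, 0.81, 1.25], [-0.2, 0.36, 1.74, -0.0, 1.04, 1.25]]
cupgrip 3.27 [[-0.2, 0.5, 1.83, 0.0, 0.81, -1.9], [-0.2, 0.36, 1.74, 0.0, 1.04, -1.9]]
lip 1.4 [[-0.0, 0.39, 1.8, -0.0, 0.95, 0.16], [-0.0, 0.27, 1.69, -0.0, 1.18, 0.16]]
lip 4.55 [False, False]
pan 0 [[-0.71, 0.48, 1.61, -0.0, 1.05, 0.86], [-0.71, 0.37, 1.51, -0.0, 1.26, 0.86]]
pan 3.14 [[-0.71, 0.48, 1.61, 0.0, 1.05, -2.28], [-0.71, 0.37, 1.51, 0.0, 1.26, -2.28]]
```

```bash
cat >> h.py <<'E'
from plant import *
from scipy.spatial.transform import Rotation as Ro
P=np.load("poses.npy"); D=P[:3]; C=P[3:6]
def down(yaw,tilt=0):
    q=(Ro.from_euler('z',yaw)*Ro.from_euler('x',tilt)*Ro.from_euler('x',np.pi)).as_quat(); return q[[3,0,1,2]]
def look(name,n,r,f):
    s=snapshot(n); im=cv2.convertScaleAbs(s["pixels"][r[1]:r[3],r[0]:r[2],::-1],alpha=1.3); cv2.imwrite(f"pics/{name}.png",cv2.resize(im,None,fx=f,fy=f,interpolation=cv2.INTER_CUBIC)); return s
def turn(k,a0,a1,kt=-np.radians(8)):
    for a in np.linspace(a0,a1,7): move_straight(k,down(D[2]-a,kt),vel=.05) if a!=a0 else None
E
python3 - <<'E'
from h import *
k=np.array([.4268,.3098,.102]); t=-np.radians(8)
q=down(D[2],t)
move_to(k+[0,0,.11],q); move_gripper(.05); move_straight(k,q,vel=.1); print(get_force(),get_position(),get_time())
w=move_gripper(0.0); print("w",get_width(),get_finger_force(),get_force(),get_moment(),get_position())
turn(k,0,np.radians(60)); print(get_force(),get_moment(),get_position(),get_width(),get_time())
move_gripper(.05); move_straight(k+[0,0,.11],down(D[2]-np.radians(60),t),vel=.15)
print(get_force(),get_time()); move_to([.40,.0,.25],down(C[2]))
look("turned","top",(125,190,265,310),5); print(get_time())
E
```

```text
[0.26677062 0.31744219 0.54235228] [0.42723889 0.31008375 0.10254063] 3.5417
w 0.015817882697986993 29.149424666538835 [ 3.0850295  -1.48961275  1.00703493] [-0.35633624  0.02602868 -0.02232043] [0.42739056 0.30979256 0.10222514]
[-5.79748998  7.04815513  6.41410734] [ 1.58474506  1.32470201 -0.05094063] [0.42585932 0.31201524 0.10216918] 0.01613286236953295 6.125
[-0.39746423 -0.48928943 -0.20142628] 7.7167
8.9667
```

View pics/turned.png

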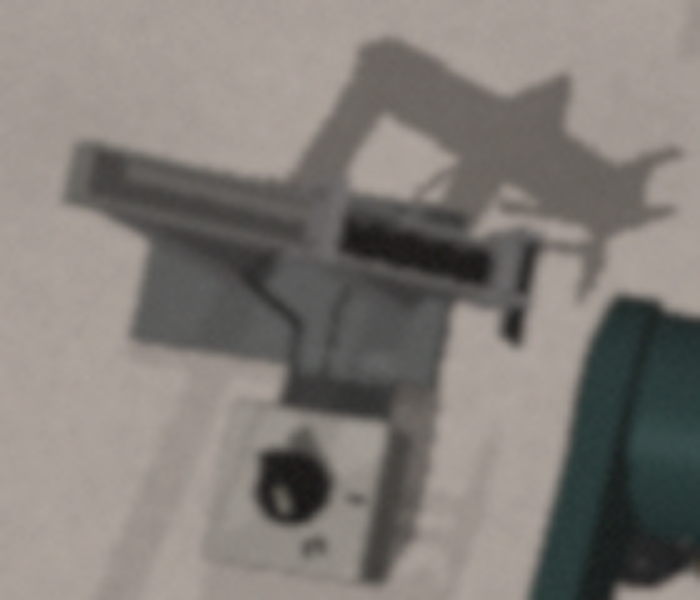

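```bash
python3 - <<'E'
from h import *
s=look("cup1","side",(260,245,420,365),5)
a=s["pixels"][245:365,260:420].astype(int); b=cams["side"]["pixels"][245:365,260:420].astype(int)
d=abs(a-b).max(2)>60; print(d.sum(), np.argwhere(d)[:,::-1].min(0) if d.any() else 0,np.argwhere(d)[:,::-1].max(0) if d.any() else 0)
E
```

```text
17 [0 1] [55 36]
```

View pics/cup1.png

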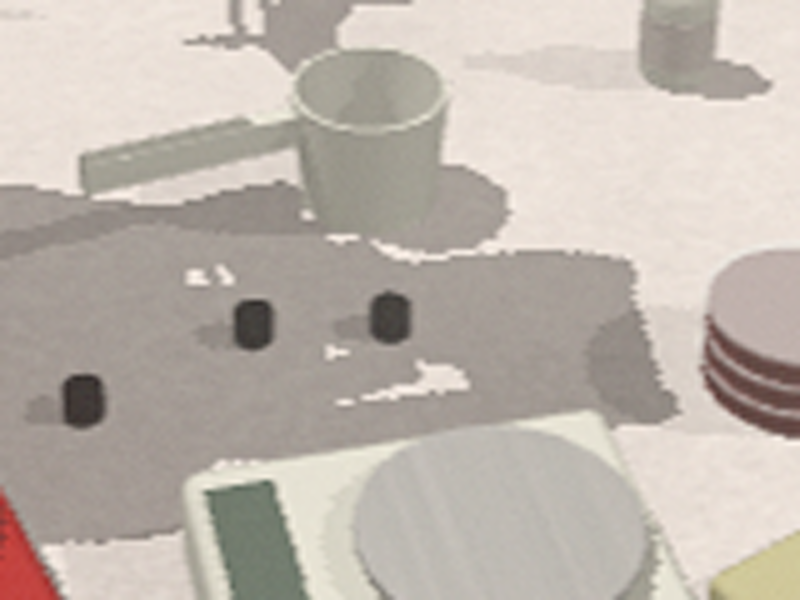

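```bash
python3 - <<'E'
from h import *
g=T(C,[-.08,0,.051])[0]; q=down(C[2])
move_to(g+[0,0,.1],q); move_gripper(.045); move_straight(g,q,vel=.1); f0=get_force(); m0=get_moment()
move_gripper(0); print("w",get_width(),get_finger_force(),get_force()-f0)
move_straight(g+[0,0,.12],vel=.1); print(get_force()-f0,get_moment()-m0)
w=T(D,[-.095-.08,0,.11])[0]; qd=down(D[2])
move_to(w+[0,0,.06],qd); move_straight(w,qd,vel=.1); hold(.3); print(get_position(),w,get_force(),get_width(),get_time())
look("pre","side",(200,120,400,270),4)
E
```

```text
w 0.01190936648056847 29.969347715377808 [-1.06338382 -0.23615898  1.25558317]
[-0.34138786  0.67609001 -1.48133771] [-0.03762744  0.0135442   0.01120141]
[0.51061298 0.0071243  0.11050509] [0.51025218 0.00715728 0.11      ] [ 0.0138464  -0.42685308 -1.03969412] 0.011423877099991627 15.3333
```

View pics/pre.png

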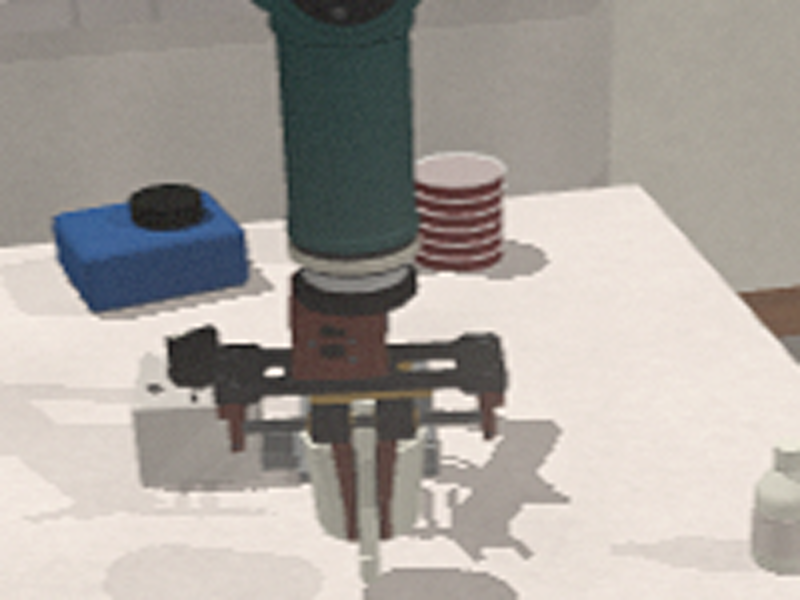

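```bash
python3 - <<'E'
from h import *
ax=np.array([np.cos(D[2]),np.sin(D[2]),0]); w=T(D,[-.095-.08,0,.11])[0]
F=lambda:-np.mean([get_force()@ax if not hold(.02) else 0 for _ in range(8)])
move_straight(w+ax*.030,vel=.1); hold(.2); b=F(); L=[];c=None
for d in np.arange(.034,.062,.002):
    move_straight(w+ax*d,vel=.05); f=F()-b; L.append((round(d,3),round(f,2)))
    if f>.7: c=d;break
print(L,b,c)
if c:
    move_straight(w+ax*(c-.001+.0245),vel=.1); print("f",F()-b); 
    for e in (.001,.002):
        hold(.2); f=F()-b; print(f)
    hold(2.0); print(F()-b,get_force(),get_width(),get_time(),get_position(),get_moment())
E
```

```text
[(np.float64(0.034), np.float64(0.02)), (np.float64(0.036), np.float64(0.23)), (np.float64(0.038), np.float64(0.22)), (np.float64(0.04), np.float64(0.42)), (np.float64(0.042), np.float64(0.1)), (np.float64(0.044), np.float64(0.54)), (np.float64(0.046), np.float64(0.14)), (np.float64(0.048), np.float64(1.53))] -0.31980014158137127 0.048000000000000015
f 2.864145458999597
2.585878841264593
2.6195565373702934
2.830747261630198 [-1.5308757  -1.8412574  -4.24088643] 0.011907264306233071 22.55 [0.52209521 0.07766011 0.11000261] [-0.71243596  0.28242745  0.06801201]
```

```bash
python3 - <<'E'
from h import *
ax=np.array([np.cos(D[2]),np.sin(D[2]),0]); p=get_position()
f=lambda:np.mean([get_force() if not hold(.02) else 0 for _ in range(10)],0).round(2)
print(f())
for i in range(2):
    p=p+ax*.0015; move_straight(p,vel=.05); print(f())
hold(1); print(f())
move_straight(p-ax*.10,vel=.12); hold(.3); print("back",f(),get_moment())
look("caught","top",(125,140,325,290),4); print(get_time(),get_width())
E
```

```text
[-1.25 -2.2  -3.35]
[-1.22 -2.35 -3.38]
[-1.37 -2.3  -3.39]
[-1.15 -2.69 -3.2 ]
back [ 0.2  -0.   -1.95] [-0.26181521  0.09024665  0.00778435]
26.2167 0.011910028536062704
```

View pics/caught.png

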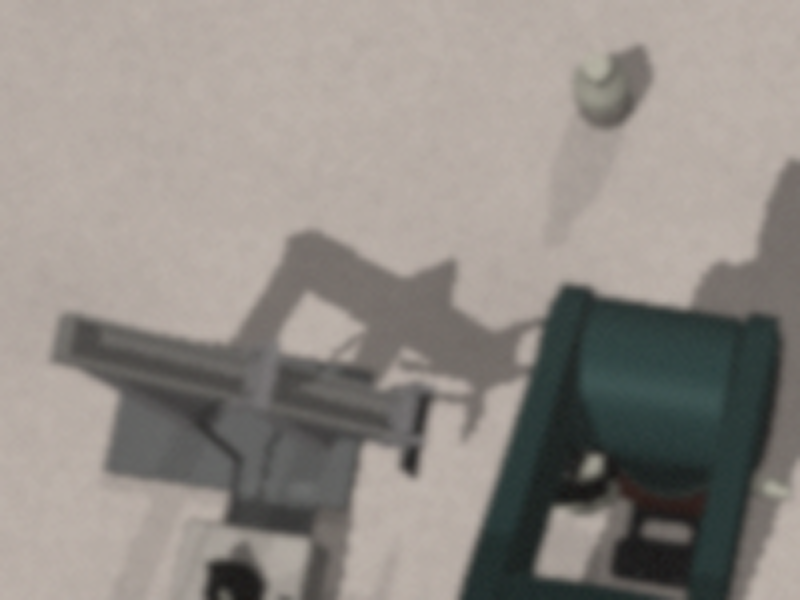

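```bash
python3 - <<'E'
from h import *
f=lambda:np.mean([get_force() if not hold(.02) else 0 for _ in range(6)],0).round(2)
p=get_position(); move_straight(p+[0,0,.11],vel=.15)
t=np.array([.500,-.340,.113]); q=down(0)
move_to(t+[0,0,.11],q); move_straight(t+[0,0,.006],q,vel=.12); hold(.2); b=f()[2]; print(b,get_width())
for d in np.arange(.005,-.0061,-.001):
    move_straight(t+[0,0,d],vel=.03); z=f()[2]-b
    if z>1.0: break
print(d,z,f(),get_moment())
move_gripper(.03); hold(.3); move_straight(get_position()+[0,0,.10],vel=.1)
move_to([.40,-.05,.28],down(0)); s=look("pan","side",(260,245,460,395),4); print(get_time())
for k in ("top","side"):
    import pickle; s=snapshot(k); pickle.dump(s,open(f"{k}1.pkl","wb"))
E
```

```text
-2.06 0.011561565119833897
0.0 2.91 [-1.46 -0.04  1.92] [0.05009222 0.21947873 0.01995666]
35.05
```

View pics/pan.png

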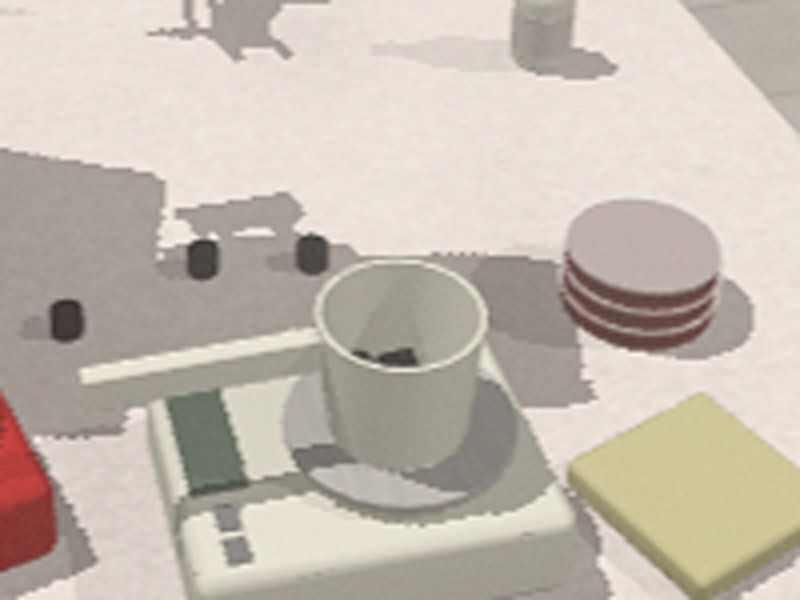

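```bash
cat > pick.py <<'E'
from h import *
def stones():
    im=snapshot("side")["pixels"]; m=(im.max(2)<75).astype(np.uint8); m[:, :255]=0; m[:290]=0; m[340:]=0; m[:,350:]=0
    n,_,st,ce=cv2.connectedComponentsWithStats(m)
    # skip what is in the cup (inside the rim)
    return [(ray("side",c+.0,.008)+[-.0007,-.0005,0]) for s,c in zip(st[1:],ce[1:]) if 35<s[4]<160 and c[0]<340],[(s[4],c.round(1).tolist()) for s,c in zip(st[1:],ce[1:])]
E
python3 - <<'E'
from pick import *
import pickle
print("cup",ray("side",(402/4+260,313/4+245),.132))
print(*stones(),sep="\n")
t=pickle.load(open("top1.pkl","rb"))["pixels"]; r=proj("top",[.58,-.34,.132]).round(1); print(r)
# rim in the top view: bright-cup mask around
a=cv2.absdiff(t,cams["top"]["pixels"]).max(2); m=(a[195:265,375:435]>0)
g=cv2.GaussianBlur(cv2.cvtColor(t,cv2.COLOR_RGB2GRAY),(3,3),0); g=cv2.resize(g[200:275,370:440],None,fx=4,fy=4,interpolation=cv2.INTER_CUBIC)
h=cv2.HoughCircles(g,cv2.HOUGH_GRADIENT,1.5,30,param1=60,param2=20,minRadius=45,maxRadius=75)
if h is not None:
    for x,y,rr in h[0][:4]: print(x/4+370,y/4+200,rr/4,ray("top",(x/4+370,y/4+200),.132))
E
```

```text
cup [ 0.58110532 -0.34107117  0.132     ]
[array([ 0.52548015, -0.12394597,  0.008     ]), array([ 0.59221411, -0.13652917,  0.008     ]), array([ 0.4362871 , -0.15891625,  0.008     ])]
[(np.int32(64), [310.0, 309.5]), (np.int32(64), [337.6, 308.3]), (np.int32(72), [276.2, 324.7]), (np.int32(1), [349.0, 333.0])]
[[408.5 230.6]]
```

```bash
python3 - <<'E'
from pick import *
cup=np.array([.581,-.340,.119]); q=down(0)
for i in range(3):
    S,_=stones()
    if not S: break
    s=max(S,key=lambda x:x[0]); g=np.array([s[0],s[1],.017]); print("pick",s.round(3),len(S))
    move_to(g+[0,0,.10],q); move_gripper(.045); move_straight(g,vel=.12); move_gripper(0); print("w",get_width(),get_finger_force())
    if get_width()<.015: print("miss"); break
    move_straight(g+[0,0,.20],vel=.25); 
    if get_width()<.015: print("lost"); break
    move_to(cup+[0,0,.10],q); move_straight(cup,vel=.12); hold(.2); move_gripper(.034); hold(.2); move_straight(cup+[0,0,.10],vel=.15)
    move_to([.40,-.05,.28],q); print(get_time(),get_force().round(1))
print(stones()); look("pan2","side",(260,245,460,395),4)
E
```

```text
pick [ 0.592 -0.136  0.008] 3
w 0.018977695005770293 30.00070810317993
44.025 [-0.4 -0.1  0.1]
pick [ 0.526 -0.123  0.008] 2
w 0.0187787357779686 30.000949501991272
52.7 [-0.3  0.2  0.5]
pick [ 0.436 -0.159  0.008] 1
w 0.019057372359538964 30.000946819782257
61.35 [ 0.2 -0.   0.5]
([], [])
```

View pics/pan2.png

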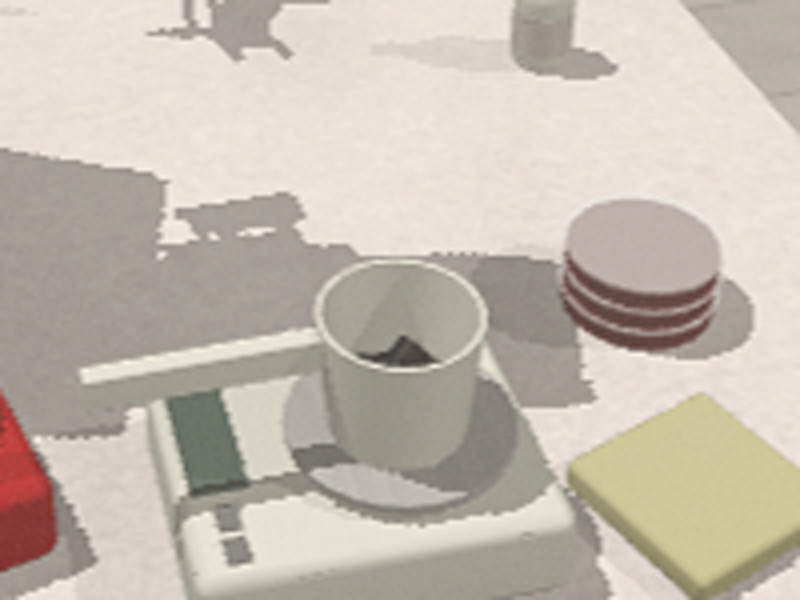

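```bash
python3 - <<'E'
from h import *
k=np.array([.4265,.3108,.102]); t=-np.radians(8); a=np.radians(60)
move_to(k+[0,0,.13],down(D[2]-a,t)); move_gripper(.05); move_straight(k,vel=.1); print(get_force())
move_gripper(0); print(get_width(),get_force(),get_moment())
turn(k,a,0); print(get_force(),get_moment(),get_position())
move_gripper(.05); hold(.3); move_gripper(0); print(get_width(),get_force(),get_moment()); move_gripper(.05)
move_straight(k+[0,0,.13],vel=.15); move_to([.15,.581,.25],down(D[2])); hold(.3)
T1=snapshot("top")["pixels"]; S1=snapshot("side")["pixels"]
tu=cv2.imread("pics/turned.png")
r=(slice(125+0,0))
# pointer direction on the knob: bright pixels inside the skirt, initial vs now (top); and side knob difference
for n,I in(("top",T1),("side",S1)):
    u,v=proj(n,[.4265,.3108,.105])[0].astype(int); w=9
    A=I[v-w:v+w+1,u-w:u+w+1].astype(int).mean(2); B=cams[n]["pixels"][v-w:v+w+1,u-w:u+w+1].astype(int).mean(2)
    print(n,abs(A-B).mean().round(1),np.corrcoef(A.ravel(),B.ravel())[0,1].round(3))
for I in(cams["top"]["pixels"],T1):
    u,v=proj("top",[.4265,.3108,.105])[0].astype(int); print(I[v-5:v+6,u-7:u+8].mean(2).astype(int))
print(get_time(),abs(S1.astype(int)-cams["side"]["pixels"])[330:400,390:480].mean())
E
```

```text
[ 0.98304175 -0.28446643 -0.357034  ]
0.015470819330725652 [-3.41092808  4.37115892 -0.04329364] [1.20304092 0.77914032 0.01346859]
[ 5.7236368  -2.92648853 -4.66966596] [-0.49696856 -0.39983496 -0.06943168] [0.42743515 0.31012203 0.10199704]
0.015637081119786223 [ 4.30020852 -2.63711458 -0.45619558] [-0.35836889 -0.13548599 -0.06100268]
top 2.8 0.983
side 4.4 0.98
[[ 94  99 101  98  87  71  53  37  28  26  29  33  36  44  56]
 [ 77  85  87  82  66  45  31  20  17  19  18  21  21  29  38]
 [ 53  57  59  53  41  27  20  18  16  15  17  15  17  20  26]
 [ 35  31  32  28  22  20  19  16  19  17  17  15  16  18  20]
 [ 30  23  23  22  18  20  24  27  29  27  24  23  20  17  19]
 [ 31  25  23  23  19  21  30  42  50  49  47  41  32  23  18]
 [ 39  31  25  22  21  23  33  50  59  65  63  56  43  30  19]
 [ 51  40  30  20  19  20  28  39  47  51  53  50  40  28  18]
 [ 60  49  33  22  18  17  20  24  25  30  31  31  26  21  18]
 [ 61  52  41  27  17  15  16  19  17  16  17  19  19  14  21]
 [ 63  56  46  31  19  16  15  17  15  18  18  16  16  16  23]]
[[66 74 78 78 78 70 53 37 27 27 31 32 39 46 55]
 [58 60 61 57 52 44 32 24 19 17 17 22 22 26 38]
 [48 46 44 37 31 25 21 16 15 15 15 17 16 18 27]
 [36 32 27 24 20 16 17 21 18 17 18 18 18 16 21]
 [29 25 21 20 20 18 21 25 31 32 28 25 23 20 20]
 [32 22 20 21 20 22 27 38 47 51 52 49 42 27 18]
 [35 26 24 20 22 22 27 40 52 61 67 66 55 37 21]
 [46 35 25 18 15 19 23 28 40 48 52 54 47 30 18]
 [58 46 32 21 17 16 15 20 23 27 29 31 26 20 18]
 [62 52 40 26 16 17 16 15 18 19 17 19 17 18 16]
 [62 56 44 32 20 18 17 18 16 17 18 17 17 17 23]]
72.5417 2.2454497354497356
```

```bash
python3 - <<'E'
from h import *
T1=np.mean([snapshot("top")["pixels"] for _ in range(3)],0)
u,v=proj("top",[.4265,.3108,.105])[0].astype(int)
for I in(cams["top"]["pixels"],T1):
    A=np.clip(I[v-2:v+4,u-2:u+7].mean(2)-20,0,None); y,x=np.mgrid[v-2:v+4,u-2:u+7]; s=A.sum(); cx,cy=(A*x).sum()/s,(A*y).sum()/s
    M=[(A*(x-cx)**2).sum()/s,(A*(y-cy)**2).sum()/s,(A*(x-cx)*(y-cy)).sum()/s]
    print(cx-u,cy-v,np.degrees(.5*np.arctan2(2*M[2],M[0]-M[1])),M)
E
```

```text
2.2920398009950134 1.0701492537313584 7.6036100907256206 [np.float64(3.4037674810029457), np.float64(1.0214472414049156), np.float64(0.3237922328655233)]
2.7692183981987455 0.9401736892891677 8.501031603078582 [np.float64(3.2389559989410177), np.float64(1.035018432360175), np.float64(0.33694905823897475)]
```

```bash
python3 -c "
from plant import *
print(finish_job(),get_time())"
```

```text
the job is handed in; nothing more can be done
the job is handed in; nothing more can be done
```

The job is handed in: the last pictures show the chute empty and the bench clear, so all eight cylinders (five caught, three picked up) should be in the cup. The cup stands upright in the middle of the white balance's pan, the selector is back at closed, and the dishes and bottle were left untouched.

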